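# Open and hold the sprung tensioner of a friction-drive training rig

### The arm

A 6-joint arm with a two-finger parallel gripper is mounted at the origin on the work surface. World frame = base frame: x ahead of the robot, y to its left, z up, the work surface at z = 0. Lengths are in mm, angles in degrees, forces in N, time in s.
With the tool pointing down it reaches from about 325 to 850 mm from the base axis. Payload 15.5 kg.
Tool frame: the origin (TCP) lies midway between the tips of the shut fingers; the grasp point (between the pads) lies 19 mm behind it (robot.tcp_to_grasp is the distance from the TCP to the grasp point, in mm); z points along the fingers, y is the direction in which the jaws open and shut (so a half turn about z gives the same grasp; the last joint's range is limited). The gripper opens to 91 mm and grips with 3 to 60 N. Pads are 32 mm wide; open, the fingers measure 118 mm over their backs; the gripper's body (76 mm by 178 mm) begins 60 mm behind the grasp point.
Start: joints at [-78.008, 28.281, 77.091, -0, 74.628, -5.472], TCP at [187.565, -596.193, 213.915] pointing down, gripper open.
Joint ranges: [-166.48, 166.48], [-47.26, 123.95], [12.59, 153.08], [-70.14, 250.14], [6.76, 159.57], [-176.63, 176.63]. Speed limits (degrees/s): [108.29, 108.29, 147.25, 172.46, 172.46, 172.46].

### API

Orientations are given as a 3x3 rotation matrix whose columns are the frame's x, y, z axes.
In Python, from cell import robot, viewer, spotter gives the robot as it stands. The module is installed in compiled form; this text tells all that it offers.
- The arm moves only by the shell command python3 -m crank 'ROWS' [FORCE]. ROWS is JSON, one flat list of numbers, 5 for each row, row after row: the opening, from -1 (shut) to 1 (fully open), then the shift along the tool's x, y, z in mm, then the turn about the tool's z in rad. In form: [jaw, tx, ty, tz, turn, jaw, tx, ty, tz, turn, ...]. A call has exactly 10 rows; each row shifts and turns the pose as measured when the row begins, along the tool's axes as they then stand; what a row does not reach is not made up. A row lasts 1/8 s, in which the tool goes at most 62.5 mm and 10.7 degrees, less where a joint would pass 70% of its speed; a pose out of reach is approached as far as the arm can. A call is refused whole if a number of a shift passes 62.5 or a number of a turn 0.188, either way. A call with a gripper value outside its range is refused whole. The fingers move at their own pace and stop on an object; FORCE is the grip in N (left out, the last holds). Time passes only in rows, so rows that do not move let the fingers close, or fill a call up. It gives the time, the measured TCP pose, the force and the opening at its end, in the units of the state.
- robot.read_state(): the state, without advancing time (a new reading comes with each control period).
- viewer.capture(name): name is "scene" or "top"; returns (picture, depth): 384x512x3 uint8, red, green, blue; 384x512 float32, mm along the optical axis (not along the pixel's ray), 0 where there is no reading.
- viewer.camera_params(name): a dict with "intrinsics" (3x3 intrinsics, pixels), "k1" (the pictures are not rectified: a ray, as slopes to the right and down, at radius r is drawn at 1 + k1 r^2 times it, then the intrinsics apply), "R" (3x3) and "t" (3): a world point X has camera coordinates R X + t. Camera axes: x right, y down, z forward; pixel columns grow to the right and rows downward; lengths in mm; the calibration is good to about 2 mm. A picture is of the moment at which its call begins. camera_params takes no time and is no camera call.
- robot.job_done(): hands the job in, once; it reports no verdict.
Trained networks look in the newest picture that a camera, given by its name, has taken for a name from the list of things; names that differ only in an ending like _2 or _b are one class to them, and where a whole thing is asked for, a point or a joint stands for the part that bears it (a point fixed in the world has none). Each returns a list of dicts, best first, with "p" (0 to 1); they miss things now and then, are a little off and sometimes report something else, mostly with a low value. They report only what shows in the picture. A call takes as long as a camera call.
- spotter.boxes_of(thing, camera): "at" ([column, row] in pixels, amid what is visible of it).
- spotter.silhouettes(thing, camera): "mask" (384x512 bool, what is visible of it) and "at" ([column, row] in pixels, amid what is visible of it).
The state is a dict: "time": time; "joint_positions": joint angles; "joint_vel": joint speeds; "joint_torque": joint torques, N m; "eef_pos": TCP position; "orientation": TCP orientation; "force": force on the tool from outside, world axes, zero at the start; "moment": the same for the moment, N m; "width": opening from 0.0 (shut) to 1.0 (fully open).
Only numpy, scipy, OpenCV 4.12 (cv2) and the standard library are available. Lean on these libraries where they do the work, as an engineer would, in place of code of your own. Each camera call takes 0.05 s, during which the arm holds its last target.

### The job

First fasten the training rig: push the black captive screw-knob fully down, and only then, keeping it down, turn it clockwise to its stop so that it catches and stays down. Then push the red tab so that the blue sprung tensioner arm swings back, idler wheel off the motor's drive wheel, past the click of the orange pawl, and finish while still holding the arm there with the gripper: it springs back if let go. Leave the spare wheel, the screw jar and the meter where they are.

Things in the scene. Friction and masses are not known exactly. Their poses are not given: they have to be found in the camera images.
- pivot (a point): pivot of the blue tensioner arm, on the rig's fixed aluminium base plate, 12 mm above the bench. Rig axes: z up; at rest the arm lies along -y from here and is pushed open towards +x. The plate spans x -95..+125, y -255..+135 mm about this point. Apart from tab, motor and knob all on the rig is lower than 65 mm above the bench
- motor (a point): top of the upright steel gearmotor fixed on the rig, 36 mm across, 94 mm above the bench; the black drive wheel is under it
- tab (a point): point on the centre line of the red upright push tab at the end of the arm, 120 mm from the pivot axis, 80 mm above the bench. Tab: 12 mm thick (its x, the pushing direction), 30 mm wide (its y, along the arm), from 41 to 96 mm above the bench; below 51 mm the blue bar joins it. Axes turn with the arm and equal the rig's at rest; push its -x face towards its +x
- tensioner (a joint): angle of the arm about the upright pivot, rad: 0 at rest (idler on drive wheel), grows counter-clockwise from above as the tab is pushed to the rig's +x; end stop 0.75. Push at the tab: about 3.5 N at rest, 8 N at 0.55, some 3 N more while the pawl is lifted (0.27 to 0.38). The click is complete at 0.5; the pawl's round nose does not retain the arm
- pawl (a joint): the orange pawl slider at the arm's tail, m: 0 at rest, about 0.004 at the top of the click (arm at about 0.38 rad), back near 0 when the arm has passed the click
- knob_grip (a point): point in the black wing of the screw-knob on its axis, 75 mm above the bench with the knob up. Wing: 44 mm long (its own x), 14 mm thick (its own y), its top 12 mm above this point and its foot 18 mm below it; the grey round clamp foot under it, 48 mm across, has its top 33 mm below this point when the knob is up. z up; axes turn with the knob
- press (a joint): how far the knob is pushed down, m: 0 up, 0.008 fully down; sprung, 3 N to start and 7 N fully down. When the knob has been turned while down, hidden lugs hold it at about 0.006 on release
- turn (a joint): how far the knob is turned, rad: 0 at the start, grows clockwise seen from above, stop at 1.3. Hidden lugs block turning beyond about 0.1 unless the knob is pushed down 0.006 or more (do not force it); caught for good when past about 0.9
- spare_wheel_mid (a point): centre of a loose spare rubber wheel lying flat, 56 mm across, 18 mm high; a bystander
- screw_jar_mid (a point): centre of a loose small jar, 48 mm across, 55 mm high; a bystander
- meter_mid (a point): centre of a loose grey hand-held meter lying flat, 100 x 62 x 30 mm (its x, y, z); a bystander

How it is judged:
By the outcome, as a careful person would: the job done as asked, in the order asked, and still so for the second after the job is handed in, while the arm keeps its last pose, push and grip.
It also fails if it takes over 43 s, if anything falls off the work surface, if the arm or the gripper's body presses on something with over 40 N, if the wrist force passes 120 N, or if a joint passes its speed limit or range.

## Working session

There is one attempt and no reset: what is moved stays moved. The work goes in short steps, Python scripts to look and compute and a shell command to move; the robot and the scene stay as the last step left them, time stands still between calls to the robot, and variables do not carry over. Pictures are saved under pics/ and viewed, and the job is handed in when it is done.

```bash
mkdir -p pics; cat > h.py <<'E'
import numpy as np, cv2
from cell import robot, viewer, spotter
def world(cam,u,v,d):
    p=viewer.camera_params(cam);K=np.array(p["intrinsics"]);k1=p["k1"]
    x=(u-K[0,2])/K[0,0];y=(v-K[1,2])/K[1,1]
    a,b=x,y
    for _ in range(20):
        s=1+k1*(a*a+b*b);a,b=x/s,y/s
    c=np.stack([a*d,b*d,d+0*a],-1)
    return (c-np.array(p["t"]))@np.array(p["R"])
def atz(cam,u,v,z):
    o=world(cam,np.float64(u),np.float64(v),np.float64(0));q=world(cam,np.float64(u),np.float64(v),np.float64(1000))
    return o+(q-o)*(z-o[2])/(q[2]-o[2])
def proj(cam,X):
    p=viewer.camera_params(cam);K=np.array(p["intrinsics"]);c=np.array(p["R"])@X+np.array(p["t"])
    a=c[:2]/c[2];a=a*(1+p["k1"]*(a@a));return K[:2,:2]@a+K[:2,2]
E
python3 - <<'E'
from h import *
for c in("scene","top"):
    im,d=viewer.capture(c);cv2.imwrite(f"pics/{c}0.png",im[:,:,::-1]);np.save(f"{c}d.npy",d);np.save(f"{c}i.npy",im)
    for n in("motor","tab","knob_grip","tensioner","pawl","spare_wheel_mid","screw_jar_mid","meter_mid"):
        r=spotter.silhouettes(n,c)
        for q in r[:2]:
            m=q["mask"]&(d>0)
            W=world(c,*[a.astype(float) for a in np.nonzero(m)[::-1]],d[m].astype(float))
            print(c,n,round(q["p"],2),np.round(q["at"]),m.sum(),W.mean(0).round(),np.percentile(W,2,0).round(),np.percentile(W,98,0).round())
            if q is r[0]: np.save(f"m_{c}_{n}.npy",q["mask"])
print(robot.read_state())
E
```

```text
scene motor 0.61 [271. 188.] 11911 [565.  39.  20.] [ 439. -164.    6.] [681. 205.  83.]
scene tab 0.94 [261. 173.] 1034 [542.  26.  54.] [515. -58.  23.] [561. 134.  96.]
scene knob_grip 0.61 [203. 148.] 199 [ 600. -124.   75.] [ 558. -160.   14.] [ 620. -116.   89.]
scene tensioner 0.91 [262. 176.] 1140 [541.  25.  53.] [508. -62.  12.] [561. 135.  96.]
scene tensioner 0.59 [202. 146.] 176 [ 601. -123.   75.] [ 580. -137.   47.] [ 619. -116.   89.]
scene pawl 0.44 [327. 180.] 165 [477. 148.  51.] [458. 126.  21.] [492. 172.  62.]
scene spare_wheel_mid 0.74 [262. 270.] 623 [719. 167.  17.] [692. 142.   4.] [743. 191.  21.]
scene screw_jar_mid 0.6 [216. 242.] 577 [744.  67.  43.] [721.  43.  10.] [762.  83.  57.]
scene meter_mid 0.67 [160. 214.] 1276 [767. -76.  27.] [ 718. -110.    9.] [811. -51.  35.]
top motor 0.63 [270. 238.] 19972 [551.  21.  17.] [ 434. -174.    8.] [676. 198.  65.]
top motor 0.2 [194. 165.] 597 [716. 163.  17.] [691. 137.   0.] [743. 190.  21.]
top tab 0.76 [269. 240.] 1171 [537.  32.  56.] [515. -57.  33.] [558. 129.  96.]
top knob_grip 0.61 [346. 201.] 289 [
[... 768 characters left out ...]
676211e-03,
        7.46270231e+01, -5.47184718e+00]), 'joint_vel': array([ 0.08888524,  0.05909925, -0.07731385,  0.07095312,  0.03748148,
       -0.0054439 ]), 'joint_torque': array([-1.86008991e-03, -8.78667068e+01, -3.82246828e+01,  7.04522501e-02,
        4.38231078e-02, -5.41555920e-06]), 'eef_pos': array([ 187.57549592, -596.19625845,  213.91455546]), 'orientation': array([[ 9.53909382e-01,  3.00094801e-01,  2.58404711e-05],
       [ 3.00094801e-01, -9.53909383e-01, -4.22645982e-07],
       [ 2.45226340e-05,  8.15775701e-06, -1.00000000e+00]]), 'force': array([ 0.59822349,  0.53979336, -0.48060833]), 'moment': array([-0.00677997, -0.03342154,  0.04336633]), 'width': 1.000641459162945}
```

```bash
python3 - <<'E'
from h import *
a=cv2.imread("pics/top0.png")[110:350,130:430];cv2.imwrite("pics/topc.png",cv2.resize(a,(750,600),interpolation=cv2.INTER_CUBIC))
a=cv2.imread("pics/scene0.png")[90:300,130:400];cv2.imwrite("pics/scenec.png",cv2.resize(a,(771,600),interpolation=cv2.INTER_CUBIC))
E
```

```text
(no output)
```

View pics/topc.png

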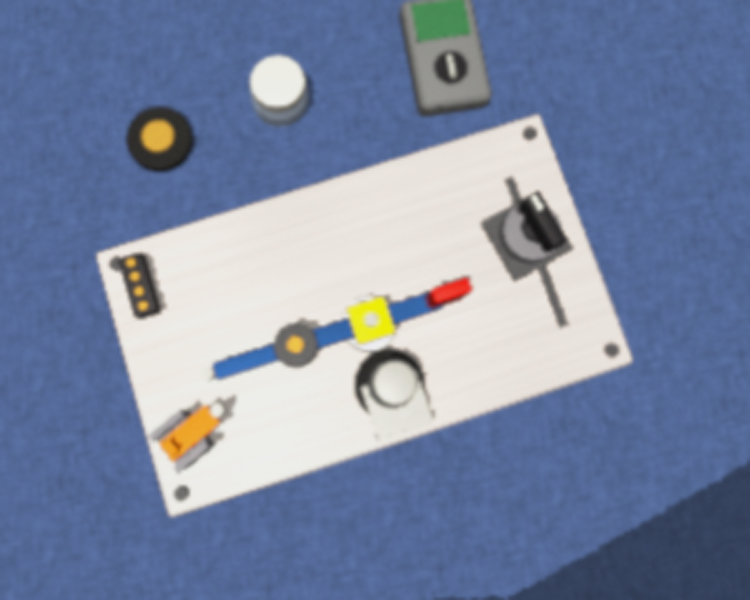

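View pics/scenec.png

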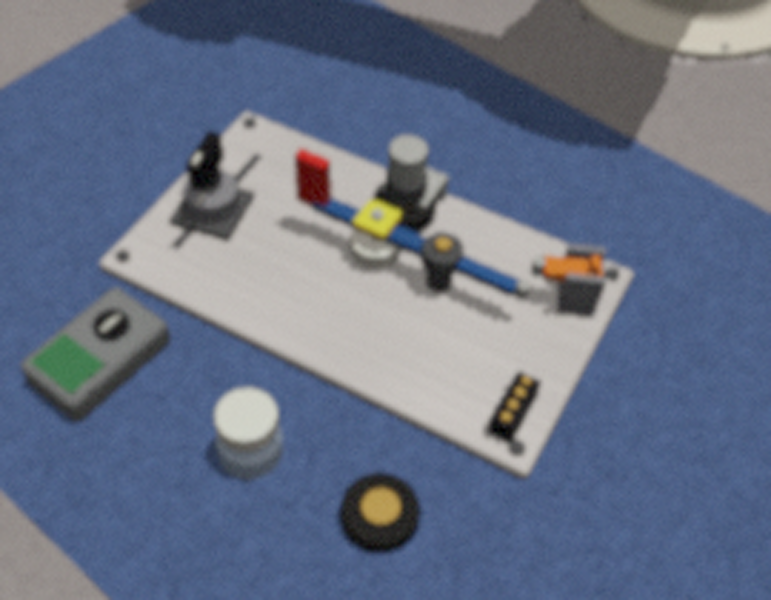

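The top view shows the rig: knob at crop (540,222), red tab (450,290), motor (395,382), pivot (296,344), pawl (190,432). The push direction, rig +x, is roughly image-up, which is world +x. The bystanders lie beyond the plate. Next I'll measure precise poses.

```bash
cat > meas.py <<'E'
from h import *
def cloud(c):
    im=np.load(f"{c}i.npy");d=np.load(f"{c}d.npy").astype(float)
    v,u=np.mgrid[:384,:512].astype(float)
    return im.astype(int),d,world(c,u,v,d)
def rect(P):
    r=cv2.minAreaRect(P[:,:2].astype(np.float32));return np.round(r[0],1),np.round(r[1],1),round(r[2],1)
if __name__=="__main__":
  for c in("top","scene"):
    im,d,W=cloud(c);hsv=cv2.cvtColor(im.astype(np.uint8),cv2.COLOR_RGB2HSV).astype(int)
    x,y,z=W[...,0],W[...,1],W[...,2];ok=d>0
    reg=ok&(x>400)&(x<720)&(y>-220)&(y<240)
    m=reg&(z>6)&(z<18)&(hsv[...,1]<60)&(im.min(-1)>110)
    m=cv2.morphologyEx(m.astype(np.uint8),cv2.MORPH_OPEN,np.ones((3,3)))>0
    print(c,"plate",m.sum(),rect(W[m]),W[m][:,2].mean())
    red=reg&((hsv[...,0]<8)|(hsv[...,0]>172))&(hsv[...,1]>130)&(hsv[...,2]>60)
    print("red all",red.sum(),rect(W[red]),"top",[(t,rect(W[red&(z>t)]),W[red&(z>t)].mean(0).round(1)) for t in(85,92)], W[red][:,2].max())
    k=reg&(y<-90)&(z>65);print("knob",k.sum(),[(t,rect(W[reg&(y<-90)&(z>t)]),W[reg&(y<-90)&(z>t)].mean(0).round(1)) for t in(65,80)],W[k][:,2].max())
    mo=reg&(z>85)&(y>-40)&(hsv[...,1]<80)
    print("motor",mo.sum(),rect(W[mo]),W[mo].mean(0).round(1))
    mm=reg&(hsv[...,0]>100)&(hsv[...,0]<125)&(hsv[...,1]>120)&(z>35)&(z<60)
    print("blue",mm.sum(),rect(W[mm]),W[mm].mean(0).round(1))
E
python3 meas.py
```

```text
top plate 16826 (array([556.6,  12.3]), array([220.8, 390.8]), 11.5) 11.321175055997065
red all 112 (array([553.1, -48.8]), array([11.1, 29.2]), 12.2) top [(85, (array([553.1, -48.8]), array([11.1, 29.2]), 12.2), array([553. , -48.6,  94.5])), (92, (array([553.2, -48.8]), array([10.8, 29. ]), 12.2), array([553.1, -48.8,  94.7]))] 97.6358562959362
knob 234 [(65, (array([ 599. , -127.8]), array([44.5, 15.1]), 21.4), array([ 597.8, -126.3,   82.7])), (80, (array([ 599.1, -128. ]), array([44.5, 14.7]), 21.8), array([ 598.4, -127.2,   85.4]))] 88.88143547287413
motor 253 (array([520.6,  -9.7]), array([30.7, 89.4]), 71.0) [ 4.932e+02 -1.000e-01  9.310e+01]
blue 318 (array([534.2,  47.3]), array([ 12.9, 168.7]), 11.2) [533.5  50.7  50.5]
scene plate 9011 (array([554.9,  11.8]), array([223.4, 389. ]), 11.5) 12.008028653542125
red all 154 (array([554.4, -47.8]), array([11.4, 26.9]), 18.1) top [(85, (array([553.7, -48.3]), array([10.8, 27.4]), 9.1), array([555.9, -47.6,  93.2])), (92, (array([553.7, -48.3]), array([10.8, 27.4]), 9.1), array([555.1, -48. ,  95.3]))] 97.83329878760817
knob 163 [(65, (array([ 598.8, -127.2]), array([44.2, 15.1]), 20.6), array([ 601.7, -124.3,   80.5])), (80, (array([ 598.7, -127.5]), array([43.9, 13.9]), 21.7), array([ 600. , -126.1,   85.7]))] 89.1228679698014
motor 140 (array([510.8, -17.5]), array([30.6, 79.2]), 44.4) [ 4.969e+02 -2.000e-01  9.250e+01]
blue 166 (array([534.1,  46.7]), array([ 16.2, 168.6]), 10.1) [533.3  56.7  50.9]
```

Both cameras agree:
- Rig yaw is about 11.5°, and the pivot is at about (529.4, 69).
- The tab is at (553.3, -48.7).
- The knob is at (599, -127.8), with its wing at 21.5°.

I'll approach the knob now.

```bash
python3 -m crank '[-0.1,52,-31.5,0,0,-0.1,52,-31.5,0,0,-0.1,52,-31.5,0,0,-0.1,52,-31.5,0,0,-0.1,52,-31.5,0,0,-0.1,52,-31.5,0,0,-0.1,52,-31.5,0,0,-0.1,52,-31.5,0,0,-0.1,52,-31.5,0,0,-0.1,52,-31.5,0,0]' 40
cat > rel.py <<'E'
import sys
from h import *
def rel(x,y,z,yaw=None):
    s=robot.read_state();R=np.array(s["orientation"]);p=np.array(s["eef_pos"])
    print("t",round(s["time"],2),"pos",p.round(1),"yaw",round(np.degrees(np.arctan2(R[1,0],R[0,0])),1),"rel",(R.T@(np.array([x,y,z])-p)).round(1),"F",np.round(s["force"],1),"M",np.round(s["moment"],2),"w",round(s["width"],3),"j",np.round(s["joint_positions"],0))
rel(*map(float,sys.argv[1:4]))
E
python3 rel.py 599 -127.8 110
```

```text
time: 2.15
eef_pos: [599.2, -131.5, 214.4]
orientation: [[0.956, 0.294, 0.003], [0.294, -0.956, -0.004], [0.002, 0.005, -1.0]]
force: [0.7, 0.2, 0.1]
width: 0.447
t 2.15 pos [ 599.2 -131.5  214.4] yaw 17.1 rel [  0.7  -4.1 104.4] F [0.7 0.2 0.1] M [-0.05 -0.03  0.  ] w 0.447 j [-18.  27.  79.  -0.  74.  55.]
```

```bash
python3 -m crank '[-0.1,0,-3,20,-0.04,-0.1,0,0,20,-0.04,-0.1,0,0,20,0,-0.1,0,0,20,0,-0.1,0,0,14,0,-0.1,0,0,4,0,-0.1,0,0,0,0,-0.1,0,0,0,0,-0.1,0,0,0,0,-0.1,0,0,0,0]'
python3 rel.py 599 -127.8 58
```

```text
time: 3.4
eef_pos: [603.5, -124.7, 115.7]
orientation: [[0.926, 0.377, 0.009], [0.378, -0.926, -0.005], [0.006, 0.008, -1.0]]
force: [-0.8, 0.4, -0.4]
width: 0.45
t 3.4 pos [ 603.5 -124.7  115.7] yaw 22.2 rel [-5.7  0.7 57.7] F [-0.8  0.4 -0.4] M [-0.03  0.01 -0.06] w 0.45 j [-17.  33.  85.  -0.  61.  51.]
```

```bash
python3 -m crank '[-0.1,-5.5,0.7,0,0,-0.1,0,0,15,0,-0.1,0,0,15,0,-0.1,0,0,10,0,-0.1,0,0,8,0,-0.1,0,0,0,0,-0.1,0,0,0,0,-0.1,0,0,0,0,-0.1,0,0,0,0,-0.1,0,0,0,0]'
python3 rel.py 599 -127.8 58
```

```text
time: 4.65
eef_pos: [598.9, -127.9, 64.3]
orientation: [[0.926, 0.377, 0.009], [0.378, -0.926, -0.005], [0.006, 0.008, -1.0]]
force: [0.6, -0.2, 0.1]
width: 0.455
t 4.65 pos [ 598.9 -127.9   64.3] yaw 22.2 rel [ 0.1 -0.1  6.3] F [ 0.6 -0.2  0.1] M [ 0.   -0.01  0.01] w 0.455 j [-18.  37.  88.  -0.  54.  50.]
```

```bash
cat > look.py <<'E'
import sys
from h import *
n=sys.argv[1];out=[]
for c in("top","scene"):
    im,d=viewer.capture(c);np.save(f"{c}i.npy",im);np.save(f"{c}d.npy",d)
    x0,y0=[int(v) for v in (sys.argv[2].split(",") if c=="top" else sys.argv[3].split(","))]
    out.append(cv2.resize(im[y0:y0+150,x0:x0+100,::-1],(400,600),interpolation=cv2.INTER_CUBIC))
cv2.imwrite(f"pics/{n}.png",np.hstack(out))
E
python3 look.py k1 300,130 150,70
```

```text
(no output)
```

View pics/k1.png

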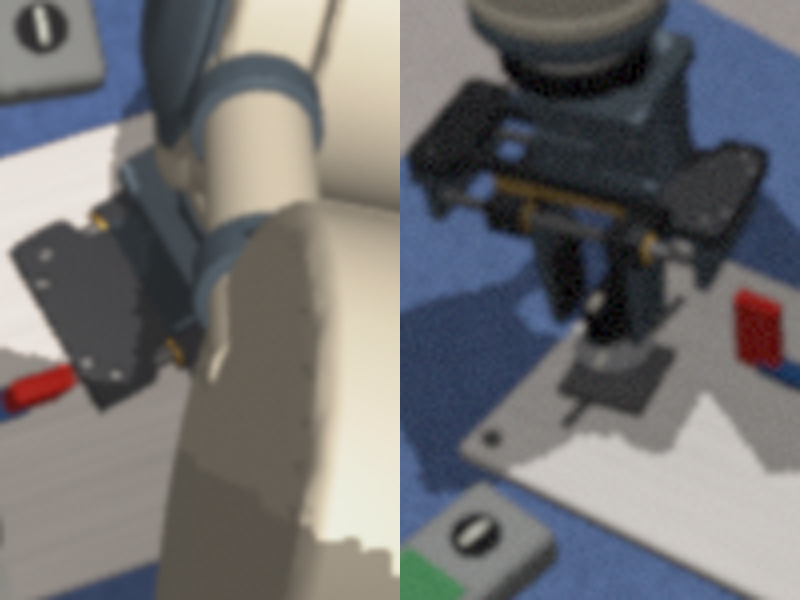

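Fingers straddle the wing (scene panel around (600,300)). I'll lower to about z = 58 and close.

```bash
python3 -m crank '[-0.1,0,0,6.5,0,-0.1,0,0,0,0,-1,0,0,0,0,-1,0,0,0,0,-1,0,0,0,0,-1,0,0,0,0,-1,0,0,0,0,-1,0,0,0,0,-1,0,0,0,0,-1,0,0,0,0]' 50
python3 rel.py 599 -127.8 58
```

```text
time: 6.0
eef_pos: [598.9, -128.1, 57.7]
orientation: [[0.926, 0.377, 0.009], [0.377, -0.926, -0.005], [0.006, 0.008, -1.0]]
force: [-0.9, -1.1, 2.4]
width: 0.151
t 6.0 pos [ 598.9 -128.1   57.7] yaw 22.2 rel [ 0.2 -0.2 -0.3] F [-0.9 -1.1  2.4] M [-0.18  0.25 -0.1 ] w 0.151 j [-18.  37.  88.  -0.  54.  50.]
```

```bash
python3 -m crank '[-1,0,0,3,0,-1,0,0,3,0,-1,0,0,2,0,-1,0,0,1.5,0,-1,0,0,1,0,-1,0,0,1,0,-1,0,0,1,0,-1,0,0,1,0,-1,0,0,1,0,-1,0,0,1,0]'
python3 rel.py 599 -127.8 50
```

```text
time: 7.25
eef_pos: [598.9, -128.1, 50.7]
orientation: [[0.926, 0.378, 0.013], [0.378, -0.926, -0.007], [0.009, 0.011, -1.0]]
force: [-8.1, 1.1, 25.3]
width: 0.153
t 7.25 pos [ 598.9 -128.1   50.7] yaw 22.2 rel [ 0.2 -0.2  0.7] F [-8.1  1.1 25.3] M [ 0.2   1.79 -0.11] w 0.153 j [-18.  38.  89.  -0.  53.  50.]
```

Bottomed out: 25 N against a 7 N spring. Now I'll turn it clockwise while pressing.

```bash
python3 -m crank '[-1,0,0,0.7,0.08,-1,0,0,0.7,0.1,-1,0,0,0.7,0.1,-1,0,0,0.7,0.1,-1,0,0,0.7,0.1,-1,0,0,0.7,0.1,-1,0,0,0.7,0.1,-1,0,0,0.7,0.1,-1,0,0,0.7,0.1,-1,0,0,0.7,0.1]'
python3 rel.py 598.9 -128.1 50
```

```text
time: 8.5
eef_pos: [598.6, -129.3, 50.8]
orientation: [[0.813, -0.583, 0.015], [-0.582, -0.813, -0.011], [0.019, -0.0, -1.0]]
force: [-6.2, -1.2, 21.0]
width: 0.149
t 8.5 pos [ 598.6 -129.3   50.8] yaw -35.6 rel [-0.5 -1.1  0.8] F [-6.2 -1.2 21. ] M [0.02 1.65 0.03] w 0.149 j [-18.  38.  89.  -0.  52. 108.]
```

```bash
python3 -m crank '[-1,0,-1,0.7,0.08,-1,0,0,0.7,0.08,-1,0,0,0.7,0.08,-1,0,0,0.7,0.06,-1,0,0,0.7,0.05,-1,0,0,0.7,0.04,-1,0,0,0.7,0.03,-1,0,0,0.7,0.03,-1,0,0,0.7,0.03,-1,0,0,0.7,0.02]'
python3 rel.py 598.9 -128.1 50
```

```text
time: 9.75
eef_pos: [598.8, -130.1, 51.0]
orientation: [[0.43, -0.903, 0.017], [-0.903, -0.43, -0.018], [0.023, -0.008, -1.0]]
force: [-6.0, 0.4, 21.1]
width: 0.179
t 9.75 pos [ 598.8 -130.1   51. ] yaw -64.6 rel [-1.8 -1.   0.9] F [-6.   0.4 21.1] M [0.23 1.44 2.24] w 0.179 j [-17.  38.  89.  -1.  52. 138.]
```

The turn is at its stop: moment 2.2 N m, tool about 0.2 rad past it, and the jaws spread slightly. I'll release in place and then lift.

```bash
python3 -m crank '[-1,0,0,0,0,-0.2,0,0,0,0,-0.1,0,0,0,0,-0.1,0,0,0,0,-0.1,0,0,0,0,-0.1,0,0,-20,0,-0.1,0,0,-30,0,-0.1,0,0,-40,0,-0.1,0,0,-10,0,-0.1,0,0,0,0]' 30
python3 rel.py 553.3 -48.7 120
```

```text
time: 11.0
eef_pos: [596.6, -127.8, 151.6]
orientation: [[0.431, -0.902, 0.015], [-0.902, -0.431, -0.017], [0.022, -0.006, -1.0]]
force: [-0.3, -0.8, 0.0]
width: 0.45
t 11.0 pos [ 596.6 -127.8  151.6] yaw -64.5 rel [-90.7   5.2  29.6] F [-0.3 -0.8  0. ] M [ 0.15 -0.01  0.02] w 0.45 j [-17.  30.  84.  -1.  64. 138.]
```

```bash
python3 -m crank '[-0.1,-30,2,0,0,-0.1,-30,2,0,0,-0.1,-30,1,0,0,-0.1,0,0,0,0.12,-0.1,0,0,0,0.12,-0.1,0,0,0,0,-0.1,0,0,0,0,-0.1,0,0,0,0,-0.1,0,0,0,0,-0.1,0,0,0,0]'
python3 rel.py 553.3 -48.7 120
python3 look.py k2 300,130 150,70; python3 meas.py | egrep "knob|red|plate"
```

```text
time: 12.25
eef_pos: [547.6, -45.9, 140.7]
orientation: [[0.204, -0.979, 0.003], [-0.979, -0.204, -0.015], [0.015, 0.0, -1.0]]
force: [-0.1, 0.3, -0.2]
width: 0.447
t 12.25 pos [547.6 -45.9 140.7] yaw -78.2 rel [ 3.6 -5.  20.7] F [-0.1  0.3 -0.2] M [ 0.14  0.02 -0.02] w 0.447 j [-11.  27.  93.  -1.  60. 158.]
top plate 8652 (array([557.1,  12.6]), array([220.5, 390.3]), 11.6) 11.464970808556437meas.py:17: RuntimeWarning: Mean of empty slice.
  print("red all",red.sum(),rect(W[red]),"top",[(t,rect(W[red&(z>t)]),W[red&(z>t)].mean(0).round(1)) for t in(85,92)], W[red][:,2].max())
  ret = um.true_divide(
Traceback (most recent call last):
  File "meas.py", line 17, in <module>
    print("red all",red.sum(),rect(W[red]),"top",[(t,rect(W[red&(z>t)]),W[red&(z>t)].mean(0).round(1)) for t in(85,92)], W[red][:,2].max())
                                                                                                                         ~~~~~~~~~~~~~~~^^
ValueError: zero-size array to reduction operation maximum which has no identity
```

View pics/k2.png

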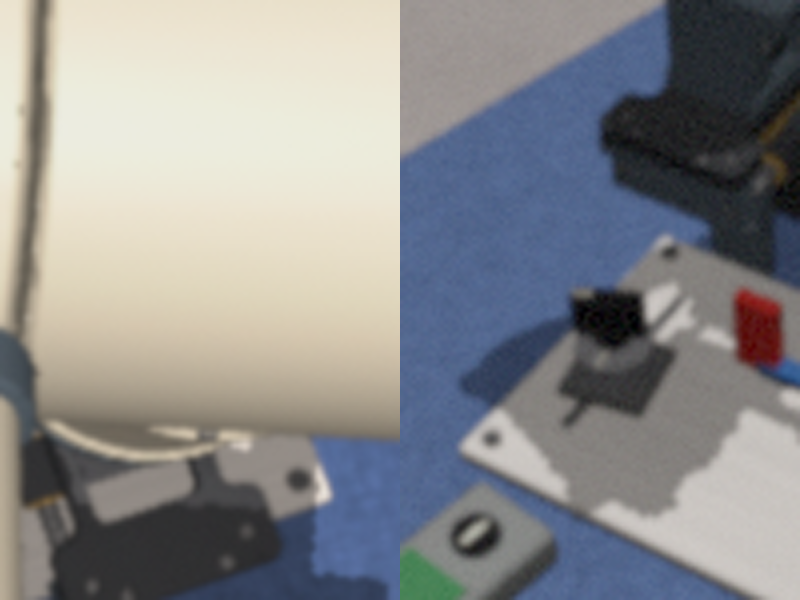

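The scene panel shows the knob at (605,320) turned broadside, and the red tab still upright at (758,328). I'll check the knob's height and angle.

```bash
python3 - <<'E'
from meas import *
im,d,W=cloud("scene");x,y,z=W[...,0],W[...,1],W[...,2]
m=(d>0)&(abs(x-599)<32)&(abs(y+128)<32)
for t in(55,65,72):
    P=W[m&(z>t)&(z<100)];print(t,len(P),rect(P),P.mean(0).round(1),P[:,2].max().round(1),np.percentile(P[:,2],[80,90,95]).round(1))
E
```

```text
55 218 (array([ 598.6, -128. ]), array([16.3, 44.3]), 38.2) [ 601.  -125.2   72. ] 83.8 [80.5 81.3 82.1]
65 161 (array([ 598.5, -128. ]), array([16.3, 44.1]), 38.2) [ 600.4 -125.7   76.2] 83.8 [80.9 81.7 82.3]
72 117 (array([ 598.5, -128. ]), array([16.3, 44.1]), 38.2) [ 600.1 -126.6   79. ] 83.8 [81.2 82.1 82.6]
```

Knob is latched: about 6 mm lower, turned about 73° (1.28 rad). Next is the tab.

```bash
python3 -m crank '[-0.1,3.6,-5,0,0,-0.1,0,0,10,0,-0.1,0,0,10,0,-0.1,0,0,5,0,-0.1,0,0,0,0,-0.1,0,0,0,0,-0.1,0,0,0,0,-0.1,0,0,0,0,-0.1,0,0,0,0,-0.1,0,0,0,0]'
python3 rel.py 553.3 -48.7 60
```

```text
time: 13.6
eef_pos: [553.8, -49.0, 114.1]
orientation: [[0.204, -0.979, 0.003], [-0.979, -0.204, -0.015], [0.015, -0.0, -1.0]]
force: [0.0, -0.5, -0.4]
width: 0.451
t 13.6 pos [553.8 -49.  114.1] yaw -78.2 rel [-1.2  0.4 54.1] F [ 0.  -0.5 -0.4] M [ 0.13  0.   -0.03] w 0.451 j [-11.  30.  94.  -1.  56. 158.]
```

```bash
python3 -m crank '[-0.1,-1,0,15,0,-0.1,0,0,15,0,-0.1,0,0,13,0,-0.1,0,0,10,0,-0.1,0,0,2,0,-0.1,0,0,0,0,-1,0,0,0,0,-1,0,0,0,0,-1,0,0,0,0,-1,0,0,0,0]' 30
python3 rel.py 553.3 -48.7 60;python3 look.py k3 200,130 180,80
```

```text
time: 14.85
eef_pos: [553.2, -48.9, 55.0]
orientation: [[0.204, -0.979, 0.002], [-0.979, -0.204, -0.015], [0.015, 0.001, -1.0]]
force: [-3.5, -1.6, -1.4]
width: 0.132
t 14.85 pos [553.2 -48.9  55. ] yaw -78.2 rel [-0.1 -0.2 -5. ] F [-3.5 -1.6 -1.4] M [-0.19  0.29  0.04] w 0.132 j [-11.  34.  96.  -1.  49. 158.]
```

View pics/k3.png

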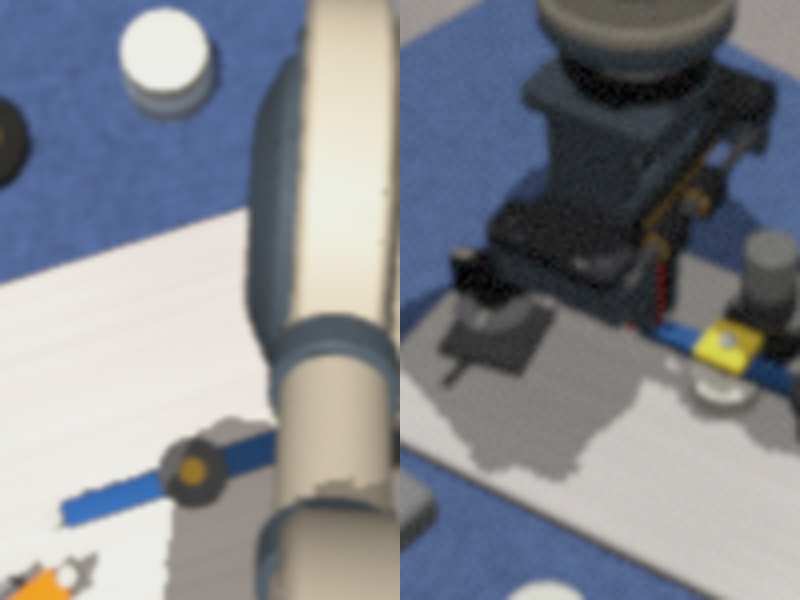

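The tab is gripped (opening 12 mm) and the bar is clear. Now I'll swing it along the arc.

```bash
python3 -m crank '[-1,0,-4,0,-0.03,-1,-0.2,-7,0,-0.06,-1,-0.2,-7,0,-0.06,-1,-0.2,-7,0,-0.06,-1,-0.2,-7,0,-0.06,-1,-0.2,-7,0,-0.06,-1,-0.2,-7,0,-0.06,-1,-0.2,-7,0,-0.06,-1,0,0,0,0,-1,0,0,0,0]' 40
python3 rel.py 553.3 -48.7 60; python3 - <<'E'
from h import *
p=robot.read_state()["eef_pos"]-np.array([529.4,68.9,0]);print(np.hypot(*p[:2]),np.arctan2(p[1],p[0])+np.pi/2-np.radians(11.5))
E
```

```text
time: 16.2
eef_pos: [602.9, -25.6, 54.9]
orientation: [[0.621, -0.783, 0.003], [-0.783, -0.621, -0.013], [0.012, 0.006, -1.0]]
force: [-3.6, -1.4, 1.1]
width: 0.125
t 16.2 pos [602.9 -25.6  54.9] yaw -51.6 rel [-12.7  53.2  -4.9] F [-3.6 -1.4  1.1] M [ 0.37 -0.42  0.14] w 0.125 j [ -8.  37.  89.  -1.  53. 134.]
119.72936458775135 0.45984232261665486
```

```bash
python3 -m crank '[-1,-0.2,-6,0,-0.05,-1,-0.2,-6,0,-0.05,-1,-0.2,-5,0,-0.04,-1,0,0,0,0,-1,0,0,0,0,-1,0,0,0,0,-1,0,0,0,0,-1,0,0,0,0,-1,0,0,0,0,-1,0,0,0,0]' 40
python3 rel.py 553.3 -48.7 60; python3 look.py k4 190,150 180,80;python3 - <<'E'
from h import *
p=robot.read_state()["eef_pos"]-np.array([529.4,68.9,0]);print(np.hypot(*p[:2]),np.arctan2(p[1],p[0])+np.pi/2-np.radians(11.5))
E
```

```text
time: 17.45
eef_pos: [613.9, -15.6, 54.9]
orientation: [[0.72, -0.694, 0.002], [-0.694, -0.72, -0.013], [0.01, 0.008, -1.0]]
force: [-4.5, -1.4, 0.8]
width: 0.131
t 17.45 pos [613.9 -15.6  54.9] yaw -44.0 rel [-20.6  65.9  -4.8] F [-4.5 -1.4  0.8] M [ 0.31 -0.49 -0.64] w 0.131 j [ -7.  38.  88.  -1.  54. 128.]
119.47037662592156 0.5843159605406796
```

View pics/k4.png

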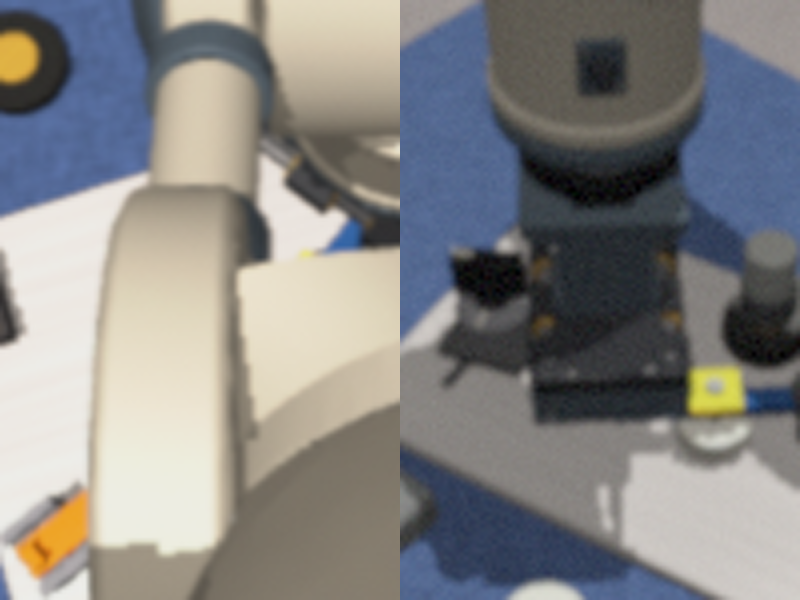

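```bash
python3 - <<'E'
from meas import *
im,d,W=cloud("scene");x,y,z=W[...,0],W[...,1],W[...,2];hsv=cv2.cvtColor(im.astype(np.uint8),cv2.COLOR_RGB2HSV).astype(int)
reg=(d>0)&(x>400)&(x<720)&(y>-220)&(y<240)
b=reg&(hsv[...,0]>100)&(hsv[...,0]<125)&(hsv[...,1]>120)&(z>35)&(z<60);print("blue",b.sum(),rect(W[b]))
Y=reg&(hsv[...,0]>24)&(hsv[...,0]<34)&(hsv[...,1]>130)&(z>40);p=W[Y].mean(0);q=p[:2]-[529.4,68.9];print("idler",Y.sum(),p.round(1),np.hypot(*q),np.arctan2(q[1],q[0])+np.pi/2-np.radians(11.5))
o=reg&(hsv[...,0]>8)&(hsv[...,0]<18)&(hsv[...,1]>150)&(y>120);print("pawl",o.sum(),W[o].mean(0).round(1))
m=(d>0)&(abs(x-599)<32)&(abs(y+128)<32)&(z>65)&(z<100);P=W[m];print("knob",len(P),rect(P),np.percentile(P[:,2],[80,90,95]).round(1))
cv2.imwrite("pics/s5.png",cv2.resize(im[80:300,130:400,::-1].astype(np.uint8),(730,595),interpolation=cv2.INTER_CUBIC))
for n in("spare_wheel_mid","screw_jar_mid","meter_mid"):
    r=spotter.silhouettes(n,"scene")
    if r:
        mm=r[0]["mask"]&(d>0);print(n,round(r[0]["p"],2),W[mm].mean(0).round())
E
```

```text
blue 131 (array([562.6,   0.9]), array([ 42.9, 269.6]), 26.6)
idler 108 [581.6  31.9  69.6] 63.996375156220616 0.7540966877288111
pawl 102 [473.2 151.5  52.9]
knob 165 (array([ 598. , -127.8]), array([16.3, 43.5]), 36.6) [81.  81.7 82.2]
spare_wheel_mid 0.74 [720. 166.  18.]
screw_jar_mid 0.69 [744.  65.  39.]
meter_mid 0.9 [766. -76.  27.]
```

View pics/s5.png

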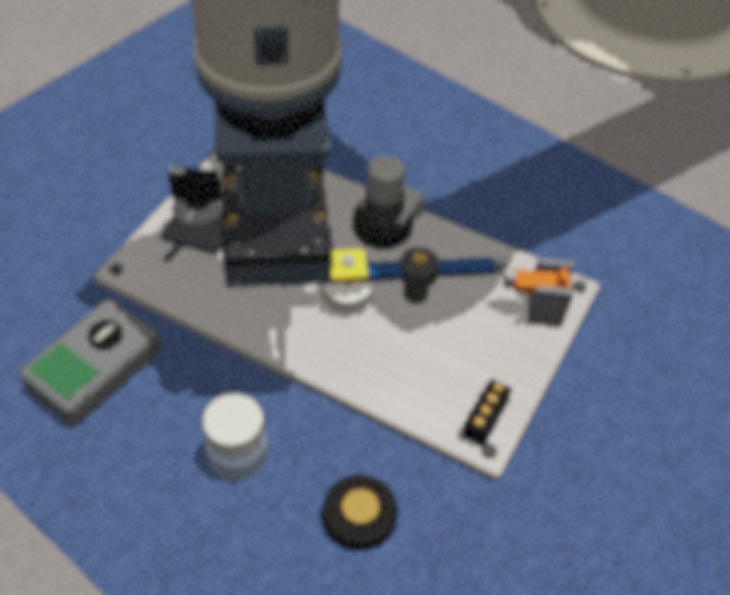

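```bash
python3 - <<'E'
from h import *
def f(im):
    hsv=cv2.cvtColor(im,cv2.COLOR_BGR2HSV).astype(int);out=[]
    m=(hsv[...,0]>24)&(hsv[...,0]<34)&(hsv[...,1]>130);m[:150]=0
    n,l,s,c=cv2.connectedComponentsWithStats(m.astype(np.uint8));i=1+np.argmax(s[1:,4]);u=c[i]
    for z in(58,62,66):
        q=atz("scene",*u,z)[:2]-[529.4,68.9];out.append((np.hypot(*q).round(1),(np.arctan2(q[1],q[0])+np.pi/2-np.radians(11.5)).round(3)))
    b=(hsv[...,0]>104)&(hsv[...,0]<116)&(hsv[...,1]>190);
    return u,s[i,4],out
print(f(cv2.imread("pics/scene0.png")));im=np.load("scenei.npy")[:,:,::-1].copy();print(f(im))
# project arm tail tip and yellow for candidate angles
for a in(0,.58,.7):
    e=np.array([np.cos(np.radians(11.5)-np.pi/2+a),np.sin(np.radians(11.5)-np.pi/2+a)])
    print(a,[proj("scene",np.array([529.4+r*e[0],68.9+r*e[1],51])).round(1) for r in(-63,-40,0,35)])
c=im[150:200,240:330];cv2.imwrite("pics/arm.png",cv2.resize(c,(800,444),interpolation=cv2.INTER_CUBIC))
E
```

```text
(array([262.734375 , 165.9609375]), np.int32(128), [(np.float64(59.4), np.float64(-0.041)), (np.float64(57.7), np.float64(0.014)), (np.float64(56.2), np.float64(0.073))])
(array([257.84259259, 178.32407407]), np.int32(108), [(np.float64(62.0), np.float64(0.617)), (np.float64(62.5), np.float64(0.671)), (np.float64(63.2), np.float64(0.725))])
0 [array([310.5, 189.7]), array([301. , 185.6]), array([285. , 178.6]), array([271.4, 172.7])]
0.58 [array([312.6, 177.7]), array([302.6, 178. ]), array([285. , 178.6]), array([269.6, 179.2])]
0.7 [array([311.9, 175.2]), array([302.1, 176.4]), array([285. , 178.6]), array([269.9, 180.6])]
```

View pics/arm.png

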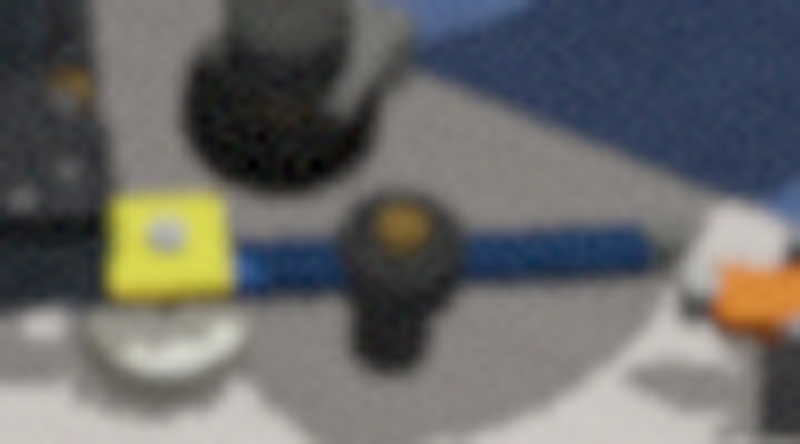

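The arm is at 0.58–0.63 rad (TCP 0.584, bar line about 0.6), past the click at 0.5. The knob is still latched, and the jar, wheel and meter haven't moved. I'll hand it in.

```bash
python3 -c "
from h import *
robot.job_done()"; python3 rel.py 613.9 -15.6 54.9
```

```text
the job is handed in; nothing more can be done
the job is handed in; nothing more can be done
```

The job is done and handed in at about 17.6 s of the 43 s allowed, with the gripper still holding the arm open.

- **Knob:** I gripped the wing and pushed it down until it bottomed at about 25 N. Keeping it pressed, I turned it clockwise to its stop. After release it stayed about 6 mm down and turned about 1.28 rad, and it was still there in the last check. At the stop the tool went about 0.2 rad too far, twisting slightly on the wing, with a moment of 2.2 N m.
- **Tensioner:** I gripped the red tab across its thickness and swung it along its arc. From the tool position the arm is held at about 0.58 rad, past the click at 0.5 and short of the end stop at 0.75. The blue bar in the picture agrees, at about 0.6. The yellow idler read higher and less consistently, 0.62 to 0.75 depending on the height assumed.
- **Pawl:** The last picture shows the arm's tail past the pawl's nose. I judged its return to rest only by eye and a rough position, not an exact measurement.
- **Bystanders:** The spare wheel, jar and meter were found where they started, within 1–4 mm of camera noise.

The state could not be read after handing in, so the final second of holding is not checked.

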